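Socket the filter cards and sniff their ground joint

ROBOT

A 6-joint arm with a two-finger parallel gripper is mounted at the origin on a cart in front of the work surface, level with it; the furniture and walls round the work are solid. World frame = base frame: x ahead of the robot, y to its left, z up, the work surface at z = 0. Lengths are in m, angles in degrees, forces in N, time in s.
With the tool pointing down it reaches from about 0.2 to 0.875 m from the base axis. Payload 3.4 kg.
Tool frame: the origin (TCP) lies midway between the tips of the shut fingers; the grasp point (between the pads) lies 19 mm behind it (manip.grasp_offset is the distance from the TCP to the grasp point, in m); z points along the fingers, y is the line along which they close (so a half turn about z gives the same grasp; the last joint's range is limited). The gripper opens to 94 mm and grips with 3 to 60 N. Pads are 16 mm wide; open, the fingers measure 119 mm over their backs; the gripper's body (75 mm by 177 mm) begins 78 mm behind the grasp point.
Start: joints at [63.484, 15.808, 86.224, -0, 77.962, -6.933], TCP at [0.193, 0.542, 0.205] pointing down, gripper open.
Joint ranges: [-165.64, 165.64], [-43.16, 119.46], [12.63, 154.43], [-67.54, 247.53], [6.08, 155.33], [-154.97, 154.97]. Speed limits (degrees/s): [147.25, 147.25, 180, 180, 180, 180].

INTERFACE

Orientations are given as [roll, pitch, yaw] about the fixed x, y, z axes, in that order (R = Rz(yaw) Ry(pitch) Rx(roll)).
In Python, from station import manip gives the robot as it stands. Calls block until the motion is done:
- manip.goto(position, orientation): joint-space move of the TCP to a pose.
- manip.movel(position, frame=None, feed=0.15, until_force=None): straight line of the TCP; frame=None keeps the orientation; feed is the mean speed in m/s. With until_force (N) it stops when the force on the tool has changed by that much, and returns True; else False.
- manip.move_j(angles): joint-space move.
- manip.move_gripper(opening, f_grip=None): finger opening in m; f_grip is the grip in N (None keeps the last); returns when the fingers have stopped.
- manip.dwell(seconds).
- manip.ik(position, orientation): joint angles nearest the present ones, or None.
- manip.state(): the state.
- manip.read_camera(name): name is "side" or "top" or "wrist"; returns a dict with "image" (480x640x3 uint8, red, green, blue), "K" (3x3 intrinsics, pixels), "dist_coeffs" ([k1, k2, p1, p2, k3] as OpenCV has them; the pictures are not rectified), "eye" and "rotation" of the camera in the world; the wrist camera has in their place "hand_eye" (4x4, takes a point from camera to tool coordinates, whose origin is the TCP and whose axes are the flange's). Camera axes: x right, y up, looking along -z (the intrinsics and any distortion apply to the point x, -y, -z); pixel columns grow to the right and rows downward; lengths in m; the calibration is good to about 2 mm. A picture is of the moment at which its call begins: read the wrist's pose just before it. There is no depth.
A pose or a line that the arm cannot do raises manip.IKError and nothing moves.
- manip.sign_off(): hands the job in; it is judged then, once.
The state is a dict: "time_s": time; "q": joint angles; "joint_velocities": joint speeds; "joint_efforts": joint torques, N m; "tcp_pos": TCP position; "tcp_rot": TCP orientation; "wrist_force": force on the tool from outside, world axes, zero at the start; "torque": the same for the moment, N m; "opening": finger opening in m; "grip_force": force on a finger pad.
Only numpy, scipy, OpenCV 4.12 (cv2) and the standard library are available. Lean on these libraries where they do the work, as an engineer would, in place of code of your own. Each camera call takes 0.05 s, during which the arm holds its last target. There are 200 camera calls.

TASK

Take every filter card off the hook rack, lifting each one over the upturned tip of its peg, and stand it upright and fully home in any free socket of the test bar. Then leak-check the ground joint: pick up the near-field probe and guide its yellow tip slowly (about 2 cm a second) along the whole copper strip in front of the feet of the cards, from the red dot at the left to the green dot at the right, past empty sockets too, with the tip practically touching the joint all the way. Lay the probe back in its notched rest, and leave the other things on the table where they are.

Things in the scene. Friction and masses are not known exactly. Their poses are not given: they have to be found in the camera images.
- hook_rack: Fixed stand: grey base plate 75 x 220 x 10 mm, two posts (tops 151 mm up), a cross rail 8 mm thick, 22 mm high, 210 mm long, its middle 140 mm up. Origin: on the table under the rail's middle. x points away from the robot, y along the rail to the robot's left. Three pegs at y = +64, 0, -64 mm point to -x from the rail's face (x = -4 mm).
- peg_2 (a point): On the axis of the middle peg, 140 mm up, where its level part ends (rack x = -55 mm); axes as the rack's. The pegs are alike: steel, 4 mm thick, level to here, then bent up 45 degrees to a tip 7 mm further out (-x) and 7 mm higher; the tip's top is 9 mm above the level part's axis.
- card_a: Loose filter card, blue label on the front: gold-coloured metal, 60 g or so, 8 mm thick (x), 28 mm wide (y), 78 mm high (z). Origin: centre of its underside; front face to -x. Solid to z = 56 mm; above is the pull loop: a hole 14 mm wide and 17 mm high (z = 56 to 73 mm) under a 5 mm top bar. Hangs upright on the left peg by the top bar. Grip it across its width. May be absent.
- card_b: Like card_a, green label; hangs on the middle peg. All cards hang 40 to 50 mm in front of the rack's origin line, 36 mm free between neighbours; a card raised 7 to 13 mm above where it hangs slides straight out over the upturned tip. May be absent.
- card_c: Like card_a, orange label; hangs on the right peg. May be absent.
- test_bar: Fixed dark steel bar 36 x 190 x 40 mm (x, y, z), low bolted lugs to y = +-114 mm. Origin: centre of its underside; x away from the robot, y to the robot's left. In its top are three sockets in a row at x = 0, y = +64, 0, -64 mm. Cards stand in them with their wide faces to the robot. Three brass connectors stick 10 mm out of the front face at 18 mm height.
- socket_1 (a point): Floor centre of socket 1 (leftmost), 24 mm above the table, where the underside's centre of a card fully home is; axes as the bar's. Socket: 10 mm (x) by 30 mm (y), 16 mm deep, edge chamfered 2 mm, mouth 40 mm above the table.
- socket_2 (a point): Floor centre of socket 2 (middle), 24 mm above the table, where the underside's centre of a card fully home is; axes as the bar's. Socket: 10 mm (x) by 30 mm (y), 16 mm deep, edge chamfered 2 mm, mouth 40 mm above the table.
- socket_3 (a point): Floor centre of socket 3 (rightmost), 24 mm above the table, where the underside's centre of a card fully home is; axes as the bar's. Socket: 10 mm (x) by 30 mm (y), 16 mm deep, edge chamfered 2 mm, mouth 40 mm above the table.
- seam_1 (a point): Start of the path for the centre of the probe's tip, by the red dot: 6 mm above the bar's top (46 mm above the table), 6 mm in front of the cards' faces; axes as the bar's. The copper strip lies on the bar's top, 5 to 13 mm on the robot's side of the line of socket centres; red dot at its left end, green at its right.
- seam_2 (a point): Point 2 of 7 on the straight tip path, 25 mm to the right of the one before.
- seam_3 (a point): Point 3 of 7 on the straight tip path, 25 mm to the right of the one before.
- seam_4 (a point): Point 4 of 7 on the straight tip path, 25 mm to the right of the one before.
- seam_5 (a point): Point 5 of 7 on the straight tip path, 25 mm to the right of the one before.
- seam_6 (a point): Point 6 of 7 on the straight tip path, 25 mm to the right of the one before.
- seam_7 (a point): End of the tip path, by the green dot, 150 mm to the right of seam_1.
- probe: Loose near-field probe, 50 g, 138 mm long: black square handle 13 x 13 mm from x = -56 to +37 mm, then a 5 mm neck and a yellow ball tip of 8 mm. Origin: on its axis, 72 mm behind the tip's centre; x along the axis to the tip. Starts level in the rest, tip roughly away from the robot; may be knocked along or off it and lie askew. Grip across the handle at the origin, between the feet of the rest.
- probe_tip (a point): Centre of the probe's yellow ball tip; axes as the probe's.
- probe_rest: Fixed low grey rest: two notched feet at x = +-32 mm (11 mm thick in x, 40 mm wide) joined by a bar 11 mm wide and 4 mm high. Each notch is 17 mm wide, open at the top, its floor 12 mm and the top of its cheeks 24 mm above the table. Origin: centre of its underside; x along the laid probe towards its tip.
- rest_seat (a point): Where the probe's origin is when it lies in the rest: 18.5 mm above the table over the rest's middle; x along the laid probe.
- screwdriver_yellow: Bystander: small orange-handled screwdriver lying on the table, to be left alone.
- tape_roll: Bystander: roll of amber tape lying flat, 66 mm across, to be left alone.
- tip_tube_blue: Bystander: 64 mm tube with a blue cap standing on the table, 20 mm across, to be left alone.
Things that resemble listed ones, but are neither listed nor needed, are in the scene too. Leave any purple look-alike of the card_b alone.

How it is judged (in metres and radians):
On the way, in this order (a step that is already met when the one before it is completed fails the run):
1. every card stands fully home in a socket of the test bar, released (((horizontal distance between card_a and socket_1 below 0.006 m and z of card_a in the frame of socket_1 between -0.004 and 0.004 m and angle between card_a's own z axis and vertical below 0.16 rad) or (horizontal distance between card_a and socket_2 below 0.006 m and z of card_a in the frame of socket_2 between -0.004 and 0.004 m and angle between card_a's own z axis and vertical below 0.16 rad) or (horizontal distance between card_a and socket_3 below 0.006 m and z of card_a in the frame of socket_3 between -0.004 and 0.004 m and angle between card_a's own z axis and vertical below 0.16 rad)) and ((horizontal distance between card_b and socket_1 below 0.006 m and z of card_b in the frame of socket_1 between -0.004 and 0.004 m and angle between card_b's own z axis and vertical below 0.16 rad) or (horizontal distance between card_b and socket_2 below 0.006 m and z of card_b in the frame of socket_2 between -0.004 and 0.004 m and angle between card_b's own z axis and vertical below 0.16 rad) or (horizontal distance between card_b and socket_3 below 0.006 m and z of card_b in the frame of socket_3 between -0.004 and 0.004 m and angle between card_b's own z axis and vertical below 0.16 rad)) and ((horizontal distance between card_c and socket_1 below 0.006 m and z of card_c in the frame of socket_1 between -0.004 and 0.004 m and angle between card_c's own z axis and vertical below 0.16 rad) or (horizontal distance between card_c and socket_2 below 0.006 m and z of card_c in the frame of socket_2 between -0.004 and 0.004 m and angle between card_c's own z axis and vertical below 0.16 rad) or (horizontal distance between card_c and socket_3 below 0.006 m and z of card_c in the frame of socket_3 between -0.004 and 0.004 m and angle between card_c's own z axis and vertical below 0.16 rad)) and contact force between the fingers and card_a below 0.1 N and contact force between the fingers and card_b below 0.1 N and contact force between the fingers and card_c below 0.1 N), for 0.3 s.
2. the probe's tip passes slowly by seam point 1 (distance between probe_tip and seam_1 below 0.01 m), for 0.3 s.
3. the probe's tip passes slowly by seam point 2 (distance between probe_tip and seam_2 below 0.01 m), for 0.3 s.
4. the probe's tip passes slowly by seam point 3 (distance between probe_tip and seam_3 below 0.01 m), for 0.3 s.
5. the probe's tip passes slowly by seam point 4 (distance between probe_tip and seam_4 below 0.01 m), for 0.3 s.
6. the probe's tip passes slowly by seam point 5 (distance between probe_tip and seam_5 below 0.01 m), for 0.3 s.
7. the probe's tip passes slowly by seam point 6 (distance between probe_tip and seam_6 below 0.01 m), for 0.3 s.
8. the probe's tip passes slowly by seam point 7 (distance between probe_tip and seam_7 below 0.01 m), for 0.3 s.
At the end, for the whole second after the job is handed in: Every card stands in a socket of the test bar (underside within 6 mm sideways and 4 mm in height of the socket's floor centre, upright within 9 degrees); the probe lies still in its rest (origin within 12 mm sideways and 6 mm in height of the seat, axis within 11 degrees of the rest's) (((horizontal distance between card_a and socket_1 below 0.006 m and z of card_a in the frame of socket_1 between -0.004 and 0.004 m and angle between card_a's own z axis and vertical below 0.16 rad) or (horizontal distance between card_a and socket_2 below 0.006 m and z of card_a in the frame of socket_2 between -0.004 and 0.004 m and angle between card_a's own z axis and vertical below 0.16 rad) or (horizontal distance between card_a and socket_3 below 0.006 m and z of card_a in the frame of socket_3 between -0.004 and 0.004 m and angle between card_a's own z axis and vertical below 0.16 rad)) and ((horizontal distance between card_b and socket_1 below 0.006 m and z of card_b in the frame of socket_1 between -0.004 and 0.004 m and angle between card_b's own z axis and vertical below 0.16 rad) or (horizontal distance between card_b and socket_2 below 0.006 m and z of card_b in the frame of socket_2 between -0.004 and 0.004 m and angle between card_b's own z axis and vertical below 0.16 rad) or (horizontal distance between card_b and socket_3 below 0.006 m and z of card_b in the frame of socket_3 between -0.004 and 0.004 m and angle between card_b's own z axis and vertical below 0.16 rad)) and ((horizontal distance between card_c and socket_1 below 0.006 m and z of card_c in the frame of socket_1 between -0.004 and 0.004 m and angle between card_c's own z axis and vertical below 0.16 rad) or (horizontal distance between card_c and socket_2 below 0.006 m and z of card_c in the frame of socket_2 between -0.004 and 0.004 m and angle between card_c's own z axis and vertical below 0.16 rad) or (horizontal distance between card_c and socket_3 below 0.006 m and z of card_c in the frame of socket_3 between -0.004 and 0.004 m and angle between card_c's own z axis and vertical below 0.16 rad)) and horizontal distance between probe and rest_seat below 0.012 m and z of probe in the frame of rest_seat between -0.006 and 0.006 m and angle between the x axis of probe and the x axis of rest_seat, either way round below 0.2 rad and linear speed of probe below 0.02 m/s); the robot touches nothing.
It fails at once if a bystander (screwdriver, tape roll, blue-capped tube) is shoved more than 3 cm (distance of any of screwdriver_yellow, tape_roll, tip_tube_blue from where it was at the start of the episode above 0.03 m).
Of card_a, card_b, card_c only 2 to 3 are there at a start; the rules pass over those that are not, and their reading is None.
At some moment in a run one of probe may be knocked a few centimetres aside while the robot is not near it.
It also fails if it takes over 210 s, if anything falls off the work surface, if the arm or the gripper's body presses on something with over 40 N, if the wrist force passes 120 N, or if a joint passes its speed limit or range.

## Working session

There is one attempt and no reset: what is moved stays moved. The work goes in short steps, each a Python script; the robot and the scene stay as the last script left them, time stands still between calls to the robot, and variables do not carry over. Pictures are saved under pics/ and viewed, at most 14 in all, crops included, and the job is handed in when it is done.

```bash
ls; mkdir -p pics; python3 - <<'E'
from station import manip
import cv2
for n in ("top","side","wrist"):
    c=manip.read_camera(n); cv2.imwrite(f"pics/{n}0.png",c["image"][:,:,::-1])
    print(n,c["K"],c["dist_coeffs"],c.get("eye"),c.get("rotation"),c.get("hand_eye"))
print(manip.state(), manip.grasp_offset)
E
```

```text
pics
top [[506.93016391   0.         316.76981284]
 [  0.         506.93016391 245.53500166]
 [  0.           0.           1.        ]] [0.03851815 0.         0.         0.         0.        ] [0.43395672 0.02804322 1.14615886] [ 6.74220006e+00 -2.83198047e-02 -8.91143924e+01] None
side [[489.15816389   0.         326.1681089 ]
 [  0.         489.15816389 240.63760593]
 [  0.           0.           1.        ]] [-0.12851105  0.          0.          0.          0.        ] [0.34616208 0.82451057 0.63541731] [  57.46569887   -0.9097138  -166.80321479] None
wrist [[346.44589323   0.         320.96364196]
 [  0.         346.44589323 235.96025342]
 [  0.           0.           1.        ]] [-0.04671059  0.          0.          0.          0.        ] None None [[-2.42675990e-05  9.66822085e-01  2.55450690e-01  7.37723632e-02]
 [ 9.99999922e-01  1.24272936e-04 -3.75345323e-04 -2.11666181e-04]
 [-3.94637755e-04  2.55450661e-01 -9.66822013e-01 -1.79983960e-01]
 [ 0.00000000e+00  0.00000000e+00  0.00000000e+00  1.00000000e+00]]
{'time_s': 0.15, 'q': array([ 6.34845695e+01,  1.58379310e+01,  8.62754311e+01, -6.68077519e-05,
        7.79625140e+01, -6.93164921e+00]), 'joint_velocities': array([-0.02952247, -0.07228677, -0.15108474,  0.00371805, -0.05870827,
        0.06871134]), 'joint_efforts': array([ 1.17026178e-03, -4.04927909e+01, -2.37431699e+01,  7.00927991e-02,
        3.15337814e-02, -1.15485982e-04]), 'tcp_pos': array([0.19254374, 0.54137412, 0.20483882]), 'tcp_rot': array([-1.79924671e+02, -9.09228089e-03,  1.60416227e+02]), 'wrist_force': array([-1.30574352e-03, -4.30305731e-01, -1.60806190e+00]), 'torque': array([-0.00933985, -0.04616193, -0.00887845]), 'grip_force': 0.0, 'opening': 0.09411580361660907} 0.0188
```

View pics/top0.png

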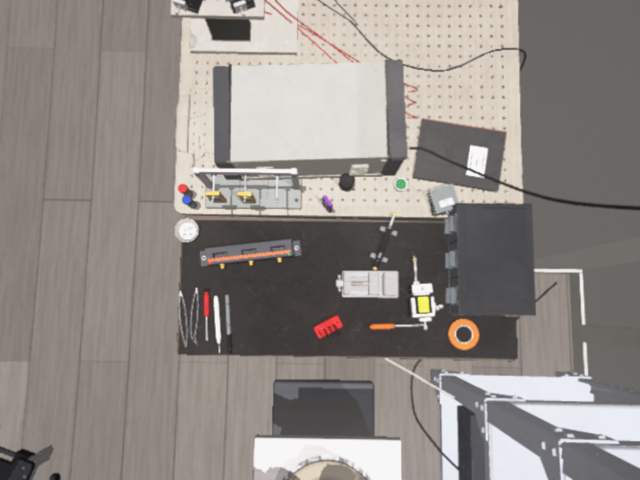

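View pics/side0.png

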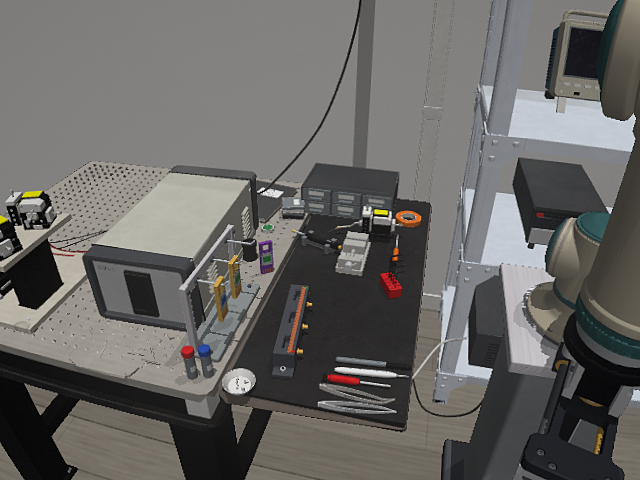

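The top view shows the rack at about (248,185), with cards on the left peg (212,193) and the middle peg (245,195) and the right peg empty. The bar is at (250,252), the rest at (384,243) with the yellow tip at (393,214), and the purple decoy at (328,203). Next I'll take wrist close-ups.

```bash
cat >h.py <<'E'
from station import manip
import numpy as np, cv2
from scipy.spatial.transform import Rotation as Ro
def rpy(a): return Ro.from_euler('xyz',a,degrees=True).as_matrix()
def shot(name,save=None):
    s=manip.state(); c=manip.read_camera(name)
    if name=="wrist":
        T=np.eye(4);T[:3,:3]=rpy(s["tcp_rot"]);T[:3,3]=s["tcp_pos"]
        M=T@np.array(c["hand_eye"]); c["R"],c["eye"]=M[:3,:3],M[:3,3]
    else: c["R"]=rpy(c["rotation"])
    c["eye"]=np.array(c["eye"])
    if save: cv2.imwrite(f"pics/{save}.png",c["image"][:,:,::-1]); np.savez(f"pics/{save}.npz",**{k:c[k] for k in("image","K","dist_coeffs","R","eye")})
    return c
def load(n): return dict(np.load(f"pics/{n}.npz"))
def ray(c,px):
    u=cv2.undistortPoints(np.array(px,float).reshape(-1,1,2),c["K"],np.array(c["dist_coeffs"]))[:,0]
    return np.c_[u[:,0],-u[:,1],-np.ones(len(u))]@c["R"].T
def onz(c,px,z):
    d=ray(c,px); return c["eye"]+d*((z-c["eye"][2])/d[:,2])[:,None]
def proj(c,P):
    p=(np.atleast_2d(P)-c["eye"])@c["R"]*[1,-1,-1]
    return cv2.projectPoints(p,np.zeros(3),np.zeros(3),c["K"],np.array(c["dist_coeffs"]))[0][:,0]
E
python3 - <<'E'
from h import *
np.set_printoptions(precision=4,suppress=True)
c=shot("top","top1")
print("bar",onz(c,[(250,252)],.04),"rack base ends",onz(c,[(203,197),(300,197)],.01),"rail",onz(c,[(196,170),(297,171)],.151),"cards",onz(c,[(212,193),(245,195)],.147),"rest",onz(c,[(390,230),(378,258)],.02),"tip",onz(c,[(393,214)],.02))
print("instr front-bottom",onz(c,[(216,172),(400,172)],.0), onz(c,[(230,160),(388,158)],.18))
E
```

```text
bar [[0.5482 0.1757 0.04  ]] rack base ends [[0.6755 0.2903 0.01  ]
 [0.6792 0.0695 0.01  ]] rail [[0.7004 0.2739 0.151 ]
 [0.7018 0.0714 0.151 ]] cards [[0.6549 0.241  0.147 ]
 [0.6519 0.1749 0.147 ]] rest [[ 0.6047 -0.1342  0.02  ]
 [ 0.5412 -0.1074  0.02  ]] tip [[ 0.6412 -0.141   0.02  ]]
instr front-bottom [[ 0.7369  0.265   0.    ]
 [ 0.7436 -0.1602  0.    ]] [[ 0.7138  0.2014  0.18  ]
 [ 0.7227 -0.1073  0.18  ]]
```

```bash
python3 - <<'E'
from h import *
manip.goto([.35,.4,.3],[180,0,120]) 
manip.goto([.548,.176,.15],[180,0,0]); manip.dwell(.3)
shot("wrist","wbar")
manip.movel([.56,.19,.25]); manip.dwell(.3)
shot("wrist","wrack"); 
manip.movel([.57,-.12,.17]); manip.dwell(.3)
shot("wrist","wprobe"); print(manip.state()["time_s"])
cv2.imwrite("pics/v1.png",np.vstack([cv2.resize(load(n)["image"][:,:,::-1],(400,300)) for n in("wrack","wprobe")]))
E
```

```text
6.675
```

View pics/wbar.png

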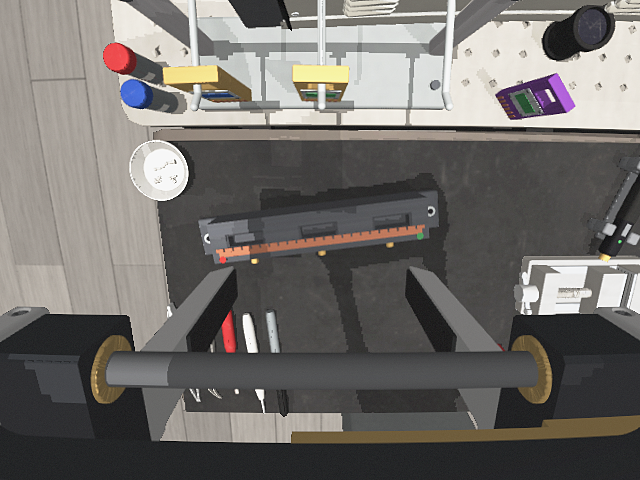

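View pics/wrack.png

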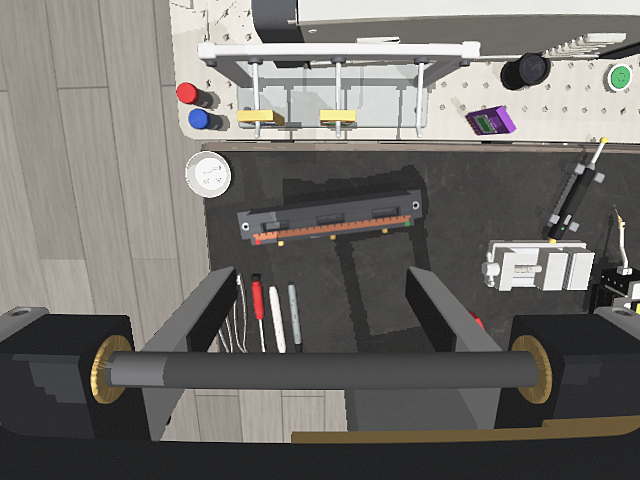

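View pics/wprobe.png

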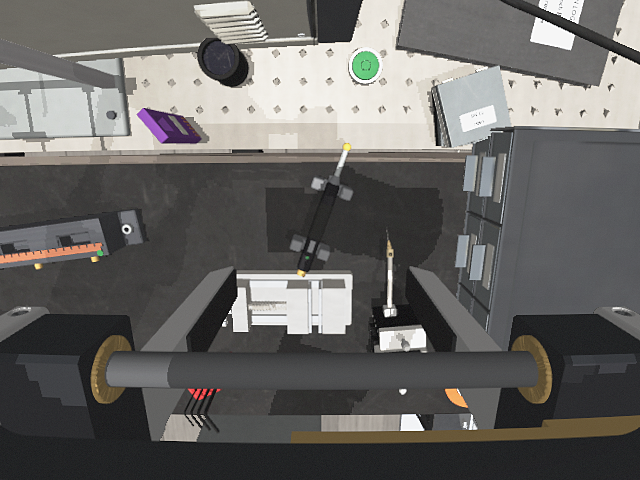

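Bar view (wbar): red dot (222,259), green dot (420,236), sockets near (243,240), (320,230) and (393,220), all free. Rack view (wrack): card tops at (258,117) and (337,117). In wprobe the probe tip is at (348,147), its rear end at (303,272), and the rest feet at (332,186) and (310,250). Next I'll locate these numerically.

```bash
python3 - <<'E'
from h import *
np.set_printoptions(precision=4,suppress=True)
def blobs(c,lo,hi,z,amin,box=None,lab=""):
    h=cv2.cvtColor(c["image"],cv2.COLOR_RGB2HSV); m=cv2.inRange(h,lo,hi)
    if box: k=np.zeros_like(m); x0,y0,x1,y1=box; k[y0:y1,x0:x1]=1; m=m*k
    for q in cv2.findContours(m,cv2.RETR_EXTERNAL,cv2.CHAIN_APPROX_NONE)[0]:
        a=cv2.contourArea(q)
        if a<amin: continue
        W=onz(c,q[:,0].astype(float),z)[:,:2]; r=cv2.minAreaRect((W*1000).astype(np.float32))
        px=q[:,0].mean(0); print(lab,a,"px",px,"world mm",np.array(r[0]),"size",np.array(r[1]),"ang",round(r[2],1))
for n,bx in(("wbar",(200,180,450,275)),("wrack",(230,180,430,250))):
    c=load(n)
    blobs(c,(2,90,90),(18,255,255),.04,60,bx,n+" strip")
    blobs(c,(0,180,100),(1,255,255),.04,3,bx,n+" red")
    blobs(c,(45,100,40),(80,255,255),.04,3,bx,n+" green")
c=load("wrack"); print("cards")
blobs(c,(18,80,190),(32,255,255),.147,40,(180,90,480,150),"top")
c=load("wbar"); blobs(c,(18,80,190),(32,255,255),.147,40,(100,50,480,110),"top wbar")
c=load("wprobe"); print("probe")
blobs(c,(18,90,100),(35,255,255),.0185,3,(280,130,380,290),"yellow")
blobs(c,(0,90,100),(17,255,255),.0185,3,(280,130,380,290),"orange")
a=c["image"][120:300,250:400][:,:,::-1]; 
b=load("wbar")["image"][170:280,190:450][:,:,::-1]
cv2.imwrite("pics/v2.png",cv2.resize(a,None,fx=3.3,fy=3.3,interpolation=cv2.INTER_CUBIC))
cv2.imwrite("pics/v3.png",cv2.resize(b,None,fx=3,fy=3,interpolation=cv2.INTER_CUBIC))
E
```

```text
wbar strip 1415.5 px [321.9961 240.4074] world mm [541.1397 177.9067] size [  8.0638 183.0028] ang 7.4
wbar green 23.5 px [419.7333 235.8667] world mm [545.9077  90.4802] size [4.6052 4.8457] ang 46.5
wrack strip 802.5 px [331.9501 227.2244] world mm [541.4359 177.8629] size [  8.4033 182.8451] ang 7.4
wrack green 10.0 px [407.  223.5] world mm [545.9384  90.3177] size [3.5479 4.7165] ang 0.0
cards
top 321.5 px [337.2989 114.7471] world mm [656.2971 176.7681] size [ 7.4349 27.212 ] ang 0.1
top 320.5 px [254.3103 115.023 ] world mm [656.4493 241.298 ] size [27.5228  7.4413] ang 89.7
top wbar 880.5 px [320.2057  73.3475] world mm [656.3264 176.9036] size [27.7184  7.7394] ang 88.6
top wbar 830.0 px [190.      74.1522] world mm [656.3696 241.4236] size [ 7.7329 27.3602] ang 1.2
probe
yellow 32.5 px [300.8571 272.381 ] world mm [518.4304 -99.4989] size [8.1865 5.6168] ang 66.9
yellow 39.5 px [346.619  146.5714] world mm [ 642.9134 -143.702 ] size [6.3394 6.5512] ang 0.1
```

View pics/v2.png

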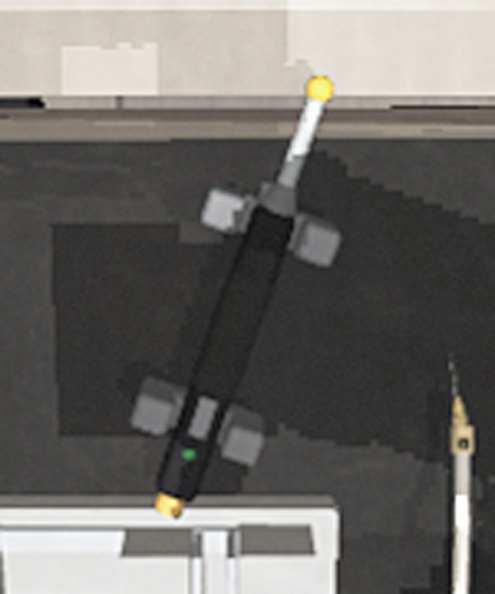

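View pics/v3.png

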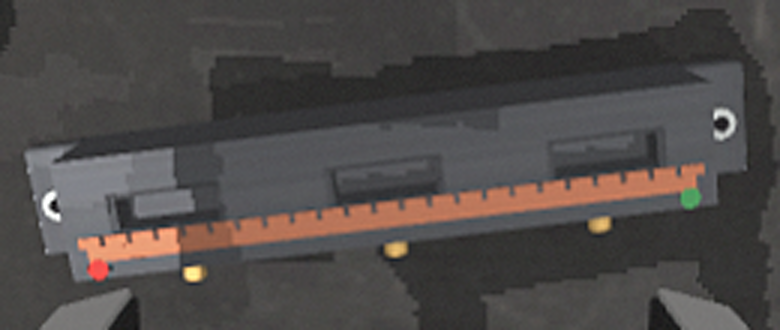

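The enlarged views show the probe seated in the rest, and all three sockets empty with mouth centres at v3 pixels (165,210), (387,178) and (606,152). I'll cross-check those sockets against the strip and get the instrument's height.

```bash
python3 - <<'E'
from h import *
np.set_printoptions(precision=4,suppress=True)
c=load("wbar"); p=np.array([(165,210),(387,178),(606,152)])/3+[190,170]
print("sock",onz(c,p,.04)[:,:2])
th=np.radians(7.4); R=np.array([[np.cos(th),-np.sin(th)],[np.sin(th),np.cos(th)]])
o=np.array([.5413,.1779])+R@[.009,0]; print("pred",[o+R@[0,y] for y in(.064,0,-.064)])
t=load("top1"); s=shot("side")
def tri(cs,ps):
    A=0;b=0
    for c,p in zip(cs,ps):
        d=ray(c,[p])[0]; d/=np.linalg.norm(d); M=np.eye(3)-np.outer(d,d); A=A+M; b=b+M@c["eye"]
    return np.linalg.solve(A,b)
print("instr",tri((t,s),((217,170),(190,268))),tri((t,s),((403,172),(255,180))))
c=load("wprobe")
v=lambda q:np.array(q)/3.3+[250,120]
print("feet cheeks",onz(c,v([(225,210),(318,243),(158,406),(242,440)]),.024)[:,:2])
E
```

```text
sock [[0.5419 0.2426]
 [0.5515 0.1781]
 [0.5593 0.1154]]
pred [array([0.542 , 0.2425]), array([0.5502, 0.1791]), array([0.5585, 0.1156])]
instr [0.7053 0.233  0.1565] [ 0.7189 -0.1394  0.1435]
feet cheeks [[ 0.6091 -0.1174]
 [ 0.5997 -0.1439]
 [ 0.5512 -0.0974]
 [ 0.5407 -0.1223]]
```

```bash
cat >>h.py <<'E'
th=np.radians(7.4); BR=np.array([[np.cos(th),-np.sin(th)],[np.sin(th),np.cos(th)]])
BO=np.array([.5413,.1779])+BR@[.009,0]
def bar(x,y): return BO+BR@[x,y]
def info(t=""):
    s=manip.state(); print(t,round(s["time_s"],1),s["tcp_pos"].round(4),"F",np.round(s["wrist_force"],1),"op",round(s["opening"],4),"g",round(s["grip_force"],1))
def unhook(x,y,z=.092):
    manip.move_gripper(.044); manip.goto([x,y,.19],[180,0,0]); manip.movel([x,y,z],feed=.12); manip.dwell(.2)
    manip.move_gripper(0.02,15); info("grip"); 
    manip.movel([x,y,z+.0105],feed=.04); info("up")
    manip.movel([x-.045,y,z+.0105],feed=.06); info("out")
    manip.movel([x-.045,y,z+.04])
def insert(sx,sy,dx=0):
    sx-=dx
    manip.goto([sx,sy,.13],[180,0,7.4]); manip.movel([sx,sy,.076],feed=.12); manip.dwell(.2); info("hover")
E
python3 - <<'E'
from h import *
unhook(.6564,.1768); insert(*bar(0,-.064)); shot("wrist","wins1")
E
```

```text
grip 10.4 [0.6565 0.1768 0.0922] F [-0.7  0.1  1.1] op 0.028 g 15.0
up 10.8 [0.6566 0.1769 0.1029] F [-0.   0.5 -0.5] op 0.0278 g 15.0
out 11.7 [0.6118 0.1768 0.1027] F [-0.1  0.  -0.5] op 0.0278 g 15.0
hover 13.3 [0.5593 0.1158 0.0769] F [-0.1  0.3 -0.5] op 0.0279 g 15.0
```

View pics/wins1.png

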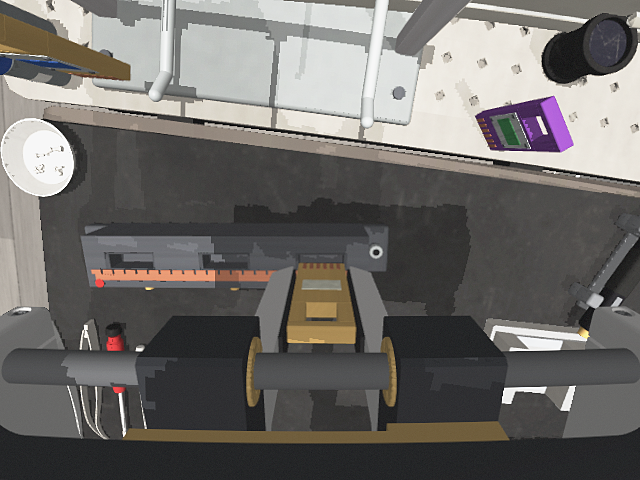

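The card is held straight at (320,300), just in front of the right socket mouth at (320,262). Lowering it in now.

```bash
cat >>h.py <<'E'
def lower(sx,sy):
    r=manip.movel([sx,sy,.0445],feed=.03,until_force=6); info("low %s"%r); return manip.state()["tcp_pos"][2]
def release():
    manip.move_gripper(.044); manip.dwell(.2); p=manip.state()["tcp_pos"]; manip.movel([p[0],p[1],.19]); info("rel")
E
python3 - <<'E'
from h import *
print(lower(*bar(0,-.064)))
E
```

```text
low True 14.2 [0.5582 0.1155 0.0472] F [-0.1 -0.2  3.9] op 0.0279 g 15.0
0.04717706446779752
```

Home at 0.047, as predicted. Releasing it and doing the left card next.

```bash
python3 - <<'E'
from h import *
release()
unhook(.6564,.2413); b=bar(0,.064); insert(*b); z=lower(*b)
if abs(z-.047)<.002:
    release(); manip.goto([.5,.17,.2],[180,0,7.4]); manip.dwell(.2); shot("wrist","wdone")
    manip.movel([.53,-.11,.17],[180,0,0]); manip.dwell(.2); shot("wrist","wprobe2")
    cv2.imwrite("pics/v4.png",np.hstack([load("wdone")["image"][:420,100:500],load("wprobe2")["image"][:420,150:550]])[:,:,::-1])
E
```

```text
rel 16.0 [0.5566 0.1154 0.189 ] F [ 0.3  0.5 -0.5] op 0.0441 g 0.0
grip 18.4 [0.6564 0.2414 0.0921] F [ 0.3 -0.8  1. ] op 0.0279 g 15.0
up 18.9 [0.6566 0.2414 0.1029] F [ 0.1  0.6 -0.4] op 0.028 g 15.0
out 19.8 [0.6118 0.2414 0.1027] F [0.6 0.1 0.3] op 0.0277 g 15.0
hover 21.3 [0.5428 0.2428 0.077 ] F [-0.1 -0.7 -0. ] op 0.0281 g 15.0
low True 22.2 [0.5417 0.2425 0.0471] F [1.  0.2 3.7] op 0.0282 g 15.0
rel 24.0 [0.5402 0.242  0.189 ] F [0.3 0.4 0.3] op 0.044 g 0.0
```

View pics/v4.png

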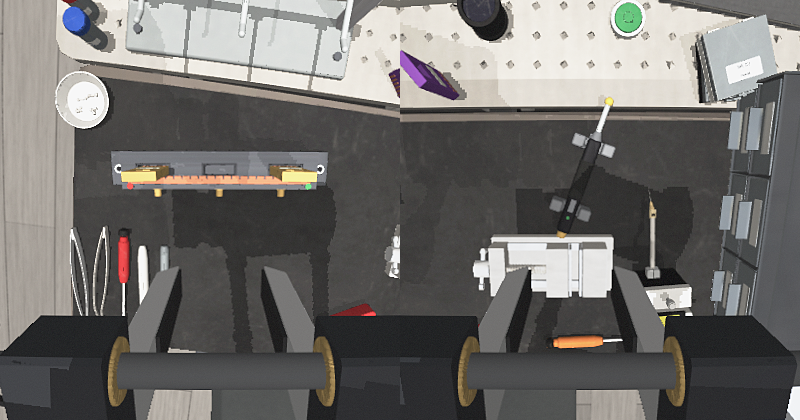

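Both cards stand in sockets 1 and 3, the rack is empty, and the probe still lies in its rest (tip at v4 (608,102)). I'll re-measure the probe, then grasp and lift it.

```bash
cat >>h.py <<'E'
def probe_ends(c,z,box):
    h=cv2.cvtColor(c["image"],cv2.COLOR_RGB2HSV); m=cv2.inRange(h,(18,90,100),(35,255,255))
    k=np.zeros_like(m); x0,y0,x1,y1=box; k[y0:y1,x0:x1]=1
    out=[]
    for q in cv2.findContours(m*k,cv2.RETR_EXTERNAL,cv2.CHAIN_APPROX_NONE)[0]:
        if cv2.contourArea(q)>8:
            mm=cv2.moments(q); p=[mm["m10"]/mm["m00"],mm["m01"]/mm["m00"]]; out.append((cv2.contourArea(q),*np.round(p,1),*onz(c,[p],z)[0].round(4)))
    return out
E
python3 - <<'E'
from h import *
for o in probe_ends(load("wprobe2"),.0185,(280,90,400,250)): print(o)
yaw=-19.5; g=np.array([.5752,-.1200])
manip.move_gripper(.05); manip.goto([*g,.10],[180,0,yaw]); manip.dwell(.3)
c=shot("wrist","wprobe3")
for o in probe_ends(c,.0185,(200,60,440,420)): print(o)
info()
E
```

```text
(36.5, np.float64(310.5), np.float64(234.2), np.float64(0.5187), np.float64(-0.0994), np.float64(0.0185))
(44.5, np.float64(358.8), np.float64(100.8), np.float64(0.6432), np.float64(-0.1439), np.float64(0.0185))
(14.5, np.float64(201.4), np.float64(402.5), np.float64(0.4682), np.float64(0.0338), np.float64(0.0185))
(22.5, np.float64(436.8), np.float64(397.4), np.float64(0.4021), np.float64(-0.1707), np.float64(0.0185))
(12.5, np.float64(438.0), np.float64(342.9), np.float64(0.4567), np.float64(-0.1854), np.float64(0.0185))
(43.5, np.float64(202.0), np.float64(347.0), np.float64(0.5208), np.float64(0.0085), np.float64(0.0185))
(17.0, np.float64(211.2), np.float64(341.2), np.float64(0.5235), np.float64(-0.0015), np.float64(0.0185))
(42.5, np.float64(320.6), np.float64(313.4), np.float64(0.5173), np.float64(-0.0993), np.float64(0.0185))
(26.5, np.float64(412.8), np.float64(246.5), np.float64(0.5478), np.float64(-0.1878), np.float64(0.0185))
(69.5, np.float64(320.7), np.float64(149.1), np.float64(0.6428), np.float64(-0.1438), np.float64(0.0185))
 28.1 [ 0.5754 -0.1201  0.1014] F [ 0.3 -0.7  0. ] op 0.0499 g 0.0
```

View pics/wprobe3.png

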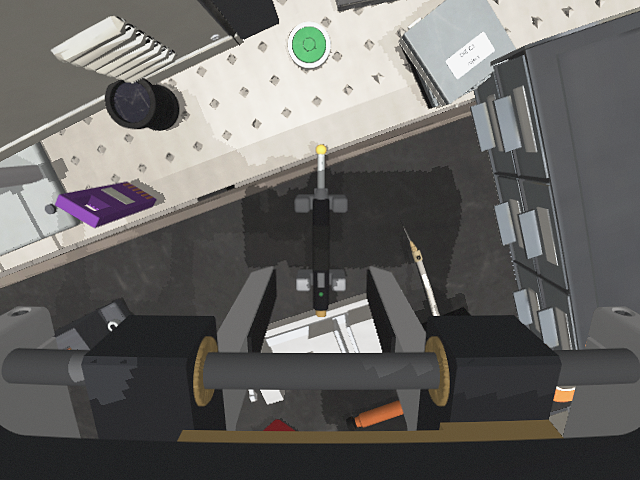

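The probe is straight below the gripper (tip at (321,149), rear at (321,313)) and the fingers have room on both sides. Grasping it.

```bash
python3 - <<'E'
from h import *
g=[.5752,-.1200]
manip.move_gripper(.034); r=manip.movel([*g,.007],feed=.08,until_force=8); info(r)
if not r:
    manip.move_gripper(0.005,25); info("grip")
    manip.movel([*g,.11],feed=.08); info("lift"); manip.dwell(.2)
    c=shot("wrist","wheld")
    for o in probe_ends(c,.11+.0115,(290,60,350,330)): print(o)
E
```

```text
False 29.9 [ 0.5757 -0.1202  0.0076] F [-0.  -0.6  0.1] op 0.034 g 0.0
grip 30.3 [ 0.5754 -0.12    0.0073] F [-1.1 -0.4  1.7] op 0.013 g 25.0
lift 31.8 [ 0.5748 -0.1199  0.1094] F [-0.7  0.3 -0.4] op 0.013 g 25.0
(184.5, np.float64(321.0), np.float64(150.6), np.float64(0.6423), np.float64(-0.144), np.float64(0.1215))
```

View pics/wheld.png

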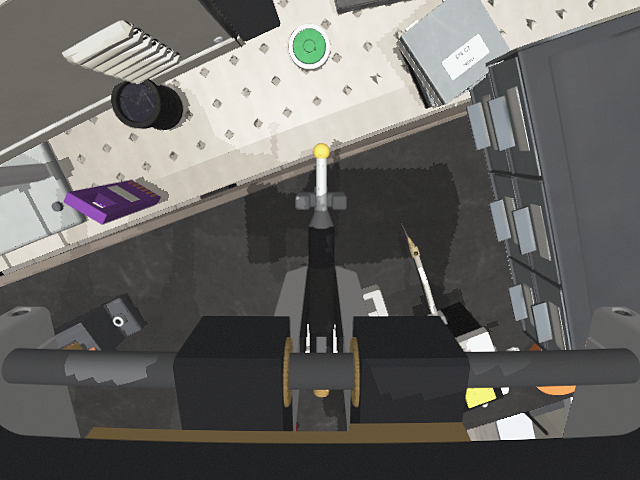

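The probe is level and straight in the gripper (tip at (321,151), 72 mm ahead of the TCP). Sweeping now.

```bash
python3 - <<'E'
from h import *
P=lambda x,y,z:[*bar(x-.072,y),z-.0115]
O=[180,0,7.4]
manip.movel([.5,-.09,.15],[180,0,-10]); manip.goto(P(-.05,.076,.14),O)
manip.movel(P(-.05,.076,.047),feed=.08); manip.movel(P(-.0105,.076,.0468),feed=.04); manip.dwell(.6); info("start")
c=shot("wrist","ws"); 
r=manip.movel(P(-.0105,0,.0468),feed=.02,until_force=8); info(r)
shot("wrist","wmid")
if not r:
    r=manip.movel(P(-.0105,-.076,.0468),feed=.02,until_force=8); info(r); manip.dwell(.6); info("end"); shot("wrist","we")
cv2.imwrite("pics/v5.png",np.hstack([load(n)["image"][150:400,190:450] for n in("ws","wmid","we")])[:,:,::-1])
E
```

```text
start 37.1 [0.4586 0.2438 0.0353] F [-0.5 -0.6 -0.5] op 0.0125 g 25.0
False 41.1 [0.4684 0.1685 0.0353] F [ 0.4 -0.4 -1.1] op 0.0122 g 25.0
False 45.1 [0.4782 0.0931 0.0353] F [-0.2 -0.6 -1.2] op 0.0128 g 25.0
end 45.7 [0.4782 0.0931 0.0353] F [-0.9  0.2 -0.2] op 0.013 g 25.0
```

View pics/v5.png

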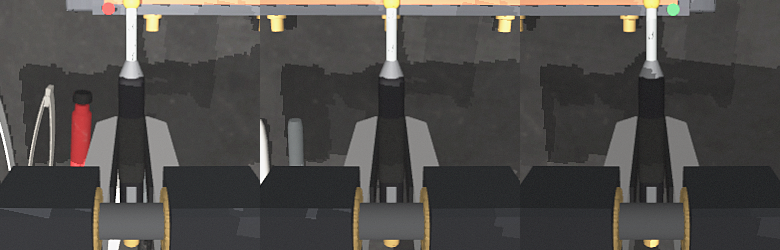

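The tip is on the strip at the start, middle and end of the sweep, next to the red dot (107,8) and the green dot (673,9). Those dots sit about 13 mm beyond the two end seam points, as measured. Returning the probe.

```bash
python3 - <<'E'
from h import *
P=lambda x,y,z:[*bar(x-.072,y),z-.0115]
manip.movel(P(-.05,-.076,.047),feed=.06); manip.movel(P(-.05,-.076,.15),feed=.1)
g=[.5750,-.1200]
manip.goto([.5,-.09,.15],[180,0,-15]); manip.goto([*g,.12],[180,0,-19.6]); manip.movel([*g,.04],feed=.08); manip.dwell(.2)
r=manip.movel([*g,.0068],feed=.03,until_force=6); info(r)
manip.dwell(.2); manip.move_gripper(.034); manip.dwell(.2); info()
manip.movel([*g,.10],feed=.08); manip.movel([.53,-.11,.17],[180,0,0]); manip.dwell(.3)
c=shot("wrist","wend")
for o in probe_ends(c,.0185,(280,90,400,250)): print(o)
manip.movel([.5,.17,.2],[180,0,7.4]); manip.dwell(.2); shot("wrist","wend2"); info()
cv2.imwrite("pics/v6.png",np.hstack([load("wend2")["image"][:420,100:500],c["image"][:420,150:550]])[:,:,::-1])
E
```

```text
True 51.3 [ 0.5747 -0.1199  0.0073] F [-0.5  0.1  4.4] op 0.0125 g 25.0
 52.3 [ 0.5738 -0.1196  0.0063] F [-0.7 -0.1  0.3] op 0.0344 g 0.0
(33.0, np.float64(310.6), np.float64(234.8), np.float64(0.518), np.float64(-0.0999), np.float64(0.0185))
(43.5, np.float64(358.7), np.float64(101.3), np.float64(0.6423), np.float64(-0.1441), np.float64(0.0185))
 57.0 [0.5001 0.1697 0.2   ] F [ 0.7 -0.4  0.3] op 0.0338 g 0.0
```

View pics/v6.png

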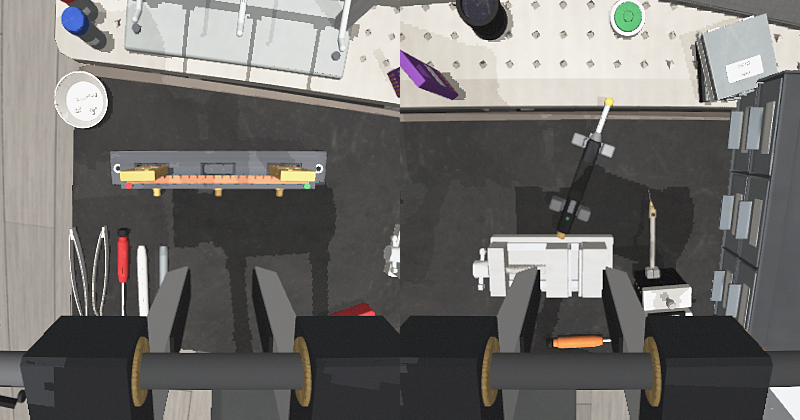

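The probe is back within 1 mm of where it started, and both cards are still standing in their sockets. Handing in.

```bash
python3 -c "
from station import manip
print(manip.sign_off())"
```

```text
the job is handed in; nothing more can be done
None
```

I handed the job in at about 57 s of the 210 s allowed: both cards present stand fully home in sockets 1 and 3, the probe tip swept the seven seam points end to end at 2 cm/s, and the probe is back in its rest (sign-off returned no verdict).

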